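# Set the parcel gauge to the green click stop

## Robot

A 6-joint arm with a two-finger parallel gripper is mounted at the origin on the work surface. World frame = base frame: x ahead of the robot, y to its left, z up, the work surface at z = 0. Lengths are in m, angles in rad, forces in N, time in s.
With the tool pointing down it reaches from about 0.325 to 0.9 m from the base axis. Payload 3.5 kg.
Tool frame: the origin (TCP) lies at the very end of the fingers, on their centre line; the grasp point (between the pads) lies 19 mm behind it (env.hold_point_z is the distance from the TCP to the grasp point, in m); z points along the fingers, y is the line along which they close (so a half turn about z gives the same grasp; the last joint's range is limited). The gripper opens to 85 mm and grips with 20 to 120 N. Pads are 22 mm wide; open, the fingers measure 114 mm over their backs; the gripper's body (76 mm by 85 mm) begins 54 mm behind the grasp point. The pads swing forward as they close: fully open they stand 13 mm farther back than shut.
Start: joints at [-1.301, 0.276, -0.026, 1.268, 0, 1.467], TCP at [0.228, -0.582, 0.231] pointing down, gripper open.
Joint ranges: [-3.12, 3.12], [-0.85, 1.88], [-1.08, 1.24], [-1.95, 2.15], [-1.57, 1.53], [-3.14, 3.14]. Speed limits (rad/s): [2.57, 2.57, 3.14, 3.14, 3.14, 3.14].

## Interface

Orientations are given as a unit quaternion [w, x, y, z].
In Python, from rig import env, fingers, read_state, grab_frame gives the robot as it stands. Calls block until the motion is done:
- env.move_pose(position, orientation): joint-space move of the TCP to a pose.
- env.move_linear(position, rotation=None, speed=0.15, threshold=None): straight line of the TCP; rotation=None keeps the orientation; speed is the mean speed in m/s. With threshold (N) it stops when the force on the tool has changed by that much, and returns True; else False.
- env.set_joints(angles): joint-space move.
- fingers.gripper_to(opening, newtons=None): opening from 0.0 (shut) to 1.0 (fully open); newtons is the grip in N (None keeps the last); returns when the fingers have stopped.
- env.dwell(seconds).
- env.ik(position, orientation): joint angles nearest the present ones, or None.
- read_state(): the state.
- grab_frame(name): name is "side" or "top" or "wrist"; returns a dict with "pixels" (480x640x3 uint8, blue, green, red), "fx", "fy", "cx", "cy" (pixels), "world_to_cam" (4x4, takes a point from world to camera coordinates); the wrist camera has in their place "mount" (4x4, takes a point from camera to tool coordinates, whose origin is the TCP and whose axes are the flange's). Camera axes: x right, y down, z forward; pixel columns grow to the right and rows downward; lengths in m; the calibration is good to about 2 mm. A picture is of the moment at which its call begins: read the wrist's pose just before it. There is no depth.
A pose or a line that the arm cannot do raises env.IKError and nothing moves.
- env.hand_in(): hands the job in; it is judged then, once.
The state is a dict: "time": time; "qpos": joint angles; "dq": joint speeds; "joint_torque": joint torques, N m; "ee_pos": TCP position; "eef_rot": TCP orientation; "wrist_force": force on the tool from outside, world axes, zero at the start; "moment": the same for the moment, N m; "gripper_width": opening from 0.0 (shut) to 1.0 (fully open); "finger_force": force on a finger pad.
Only numpy, scipy, OpenCV 4.12 (cv2) and the standard library are available. Lean on these libraries where they do the work, as an engineer would, in place of code of your own. Each camera call takes 0.05 s, during which the arm holds its last target. There are 200 camera calls.

## Task

The next parcels are for the green-size mailboxes. With the fingertips, gently push the orange tab of the parcel gauge along its rail until the slider drops into the green click stop, passing through any other stop that lies before it but not running on past the green one, and leave it seated there. Use only the fingers, do not pinch the slider or lift anything, and leave the stamp, the carton and the mug where they stand.

Things in the scene. Friction and masses are not known exactly. Their poses are not given: they have to be found in the camera images.
- gauge: Parcel gauge fixed to the desk: plate 190 (x, -130 to +60) x 420 (y) x 12 mm; origin on its underside, below the middle of the steel rail. The rail, 18 mm wide, top 32 mm above the desk, runs along its y axis. Cork bed on the -x side; on the +x side a lane at x = 37 mm with three coloured stops. End blocks 42 mm high at y = +-202 mm. May stand turned up to 0.35 rad.
- tab_top (a point): Centre of the top of the orange upright push tab on the slider, 90 mm above the desk. The tab is 34 mm across the rail (gauge x) by 14 mm along it (gauge y) and stands clear from 44 to 90 mm above the desk. It moves only along gauge y, by hand push, at most 170 mm either side of the gauge's middle.
- cursor: The slider. Origin on the desk plane under the tab's centre, axes as the gauge's. Dark carriage 30 mm long under the tab; blade 5 mm thick, top at 40 mm, reaching 109 mm to -x; pin at x = 37 mm, top at 50 mm, with a sprung roller under it. Friction about 1 N; stays where left. At a stop the push rises to 5-7 N from 15 mm before its centre, drops away from 8 mm on, and the slider snaps to the centre.
- stop_green: The green click stop, the one to use: fixed plate 36 (gauge x) x 34 mm (gauge y), all below 25 mm, two cross bars 8 mm either side of a valley. Origin 12 mm above the desk, at the valley's centre in y; axes as the gauge's. Seated when the tab centre has the same gauge y. May be on either side of the slider's start, with another stop before it. Pushing on out of it takes 5-7 N again.
- stop_yellow: The yellow click stop, same build as the green one; not to be used, but the slider may be pushed through it.
- stop_blue: The blue click stop, same build as the green one; not to be used, but the slider may be pushed through it.
- stamp: Wooden hand stamp standing on the desk beyond the rail, 34 mm in diameter, 70 mm high; origin at the centre of its underside. Leave alone.
- carton: Small cardboard carton on the desk beyond the rail, 70 x 100 x 45 mm; origin at the centre of its underside. Leave alone.
- mug: White mug, 76 mm in diameter, 85 mm high, handle to its +y; stands past the +y end of the gauge; origin at the centre of its underside. Leave alone.

How it is judged:
By the outcome, as a careful person would: the job done as asked, in the order asked, and still so for the second after the job is handed in, with the robot touching nothing.
It also fails if it takes over 38 s, if anything falls off the work surface, if the arm or the gripper's body presses on something with over 40 N, if the wrist force passes 120 N, or if a joint passes its speed limit or range.

## Working session

There is one attempt and no reset: what is moved stays moved. The work goes in short steps, each a Python script; the robot and the scene stay as the last script left them, time stands still between calls to the robot, and variables do not carry over. Pictures are saved under pics/ and viewed, at most 10 in all, crops included, and the job is handed in when it is done.

```bash
mkdir -p pics; python3 - <<'E'
from rig import env, fingers, read_state, grab_frame
import cv2, pickle
d={}
for n in("top","side"):
    f=grab_frame(n); d[n]=f; cv2.imwrite(f"pics/{n}0.png",f["pixels"]); print(n,f["fx"],f["world_to_cam"].round(3).tolist())
pickle.dump(d,open("f0.pkl","wb"));print(read_state()["time"],read_state()["eef_rot"])
E
```

```text
top 589.0626000519136 [[0.013, -1.0, 0.001, 0.097], [-0.994, -0.013, -0.107, 0.604], [0.107, 0.0, -0.994, 0.996], [0.0, 0.0, 0.0, 1.0]]
side 564.9097640833052 [[0.784, -0.62, -0.01, -0.423], [-0.483, -0.601, -0.637, 0.401], [0.389, 0.504, -0.771, 0.582], [0.0, 0.0, 0.0, 1.0]]
0.1 [-9.95368251e-04  9.82673042e-01  1.85344801e-01 -8.73581098e-05]
```

View pics/top0.png

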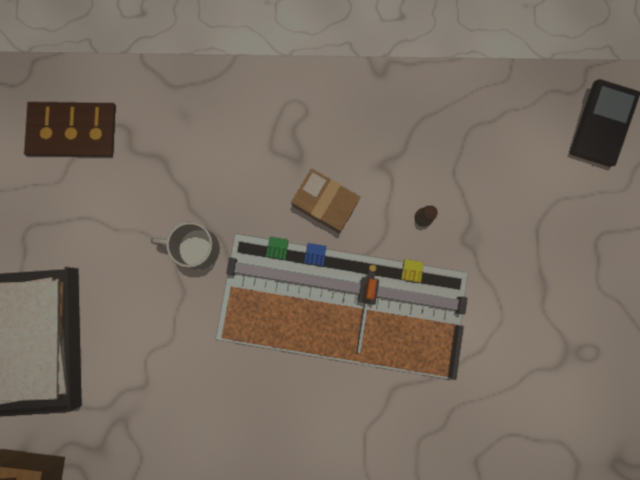

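View pics/side0.png

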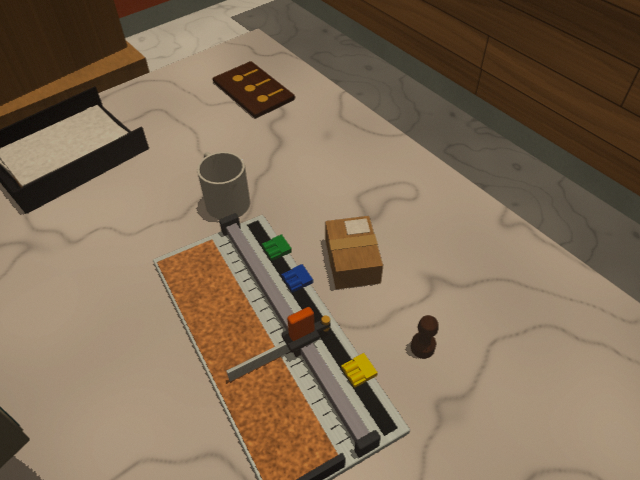

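The top view shows green at (277,247), blue at (315,254), the tab at (371,289) and yellow at (412,270). The push is therefore toward +y (image left), passing through blue. The side view agrees.

```bash
cat > h.py <<'E'
import numpy as np, cv2
def ray(f,px,z,W=None):
    W=f["world_to_cam"] if W is None else W
    R,t=W[:3,:3],W[:3,3]; c=-R.T@t
    d=R.T@np.array([(px[0]-f["cx"])/f["fx"],(px[1]-f["cy"])/f["fy"],1])
    return c+d*(z-c[2])/d[2]
def blob(f,lo,hi,box=None):
    h=cv2.cvtColor(f["pixels"],cv2.COLOR_BGR2HSV); m=cv2.inRange(h,lo,hi)
    if box: k=np.zeros_like(m);k[box[1]:box[3],box[0]:box[2]]=255;m&=k
    n,l,s,c=cv2.connectedComponentsWithStats(m); i=1+np.argmax(s[1:,4])
    return c[i],s[i],cv2.minAreaRect(np.argwhere(l==i)[:,::-1].astype(np.float32))
COL=dict(green=((45,100,30),(85,255,255)),blue=((105,100,40),(130,255,255)),yellow=((22,150,80),(35,255,255)),tab=((3,200,90),(14,255,255)))
E
python3 - <<'E'
from h import *; import pickle
d=pickle.load(open("f0.pkl","rb"))
P={}
for n,boxes in (("top",{"tab":(360,272,384,306)}),("side",{"tab":(283,300,318,342)})):
    f=d[n]
    for k,(lo,hi) in COL.items():
        c,s,r=blob(f,lo,hi,boxes.get(k)); z=.09 if k=="tab" else .02
        P[n,k]=ray(f,c,z); print(n,k,c.round(1),s,[np.round(q,1) for q in r],P[n,k].round(4))
for n in("top","side"):
    v=P[n,"green"]-P[n,"yellow"]; a=np.arctan2(-v[0],v[1]); print(n,"yaw",a)
    ex=np.array([np.cos(a),np.sin(a),0]);ey=np.array([-np.sin(a),np.cos(a),0])
    for k in COL: print(k,(P[n,k]-P[n,"green"])@ex,(P[n,k]-P[n,"green"])@ey)
t=d["top"]["pixels"];s=d["side"]["pixels"]
a=cv2.resize(t[260:320,340:400],(400,400));b=cv2.resize(s[290:350,270:330],(400,400));cv2.imwrite("pics/crop.png",np.hstack([a,b]))
E
```

```text
top green [276.9 247.9] [266 238  22  21 349] [array([277. , 247.7]), array([19.2, 18.9]), np.float64(9.5)] [0.5839 0.1659 0.02  ]
top blue [314.9 254.4] [304 244  22  22 367] [array([315. , 254.2]), array([19.4, 19.6]), np.float64(9.5)] [0.5734 0.0988 0.02  ]
top yellow [412.1 270.7] [402 260  21  22 378] [array([412.1, 270.7]), array([19.8, 19.8]), np.float64(8.7)] [ 0.5468 -0.0723  0.02  ]Traceback (most recent call last):
  File "<stdin>", line 7, in <module>
  File "h.py", line 10, in blob
    n,l,s,c=cv2.connectedComponentsWithStats(m); i=1+np.argmax(s[1:,4])
                                                     ~~~~~~~~~^^^^^^^^^
    return _wrapfunc(a, 'argmax', axis=axis, out=out, **kwds)
    return bound(*args, **kwds)
ValueError: attempt to get argmax of an empty sequence
```

```bash
sed -i 's/tab=((3,200,90),(14,255,255))/tab=((0,200,90),(14,255,255))/' h.py
python3 - <<'E'
from h import *; import pickle
d=pickle.load(open("f0.pkl","rb"))
t=d["top"]["pixels"];s=d["side"]["pixels"]
print(cv2.cvtColor(t,cv2.COLOR_BGR2HSV)[280:300:3,362:380:3].tolist())
a=cv2.resize(t[260:320,340:400],(400,400));b=cv2.resize(s[290:350,270:330],(400,400));cv2.imwrite("pics/crop.png",np.hstack([a,b]))
P={}
for n,boxes in (("top",{"tab":(360,272,384,306)}),("side",{"tab":(283,300,318,342)})):
    f=d[n]
    for k,(lo,hi) in COL.items():
      try:
        c,s,r=blob(f,lo,hi,boxes.get(k)); z=.09 if k=="tab" else .02
        P[n,k]=ray(f,c,z); print(n,k,c.round(1),s,P[n,k].round(4))
      except ValueError: print("no",n,k)
for n in("top","side"):
    v=P[n,"green"]-P[n,"yellow"]; a=np.arctan2(-v[0],v[1]); print(n,"yaw",a)
    ex=np.array([np.cos(a),np.sin(a),0]);ey=np.array([-np.sin(a),np.cos(a),0])
    for k in COL:
      if (n,k) in P: print(k,(P[n,k]-P[n,"green"])@ex,(P[n,k]-P[n,"green"])@ey)
E
```

```text
[[[15, 27, 56], [15, 26, 59], [10, 145, 74], [11, 187, 138], [11, 186, 133], [11, 88, 78]], [[15, 27, 57], [13, 52, 59], [10, 172, 95], [11, 188, 140], [11, 189, 140], [10, 76, 70]], [[15, 26, 58], [11, 88, 55], [10, 177, 105], [12, 186, 141], [11, 191, 139], [10, 48, 64]], [[10, 26, 58], [9, 104, 59], [11, 184, 122], [12, 186, 141], [11, 189, 131], [11, 30, 69]], [[15, 26, 58], [11, 127, 62], [11, 185, 131], [12, 188, 141], [10, 185, 127], [4, 21, 86]], [[13, 34, 52], [9, 143, 68], [11, 186, 137], [11, 192, 141], [10, 172, 105], [4, 21, 95]], [[11, 38, 53], [10, 125, 61], [10, 176, 100], [11, 187, 120], [9, 133, 86], [30, 16, 93]]]
top green [276.9 247.9] [266 238  22  21 349] [0.5839 0.1659 0.02  ]
top blue [314.9 254.4] [304 244  22  22 367] [0.5734 0.0988 0.02  ]
top yellow [412.1 270.7] [402 260  21  22 378] [ 0.5468 -0.0723  0.02  ]
no top tab
side green [276.2 247.2] [261 235  30  25 460] [0.5853 0.1657 0.02  ]
side blue [296.9 277.7] [281 265  32  27 503] [0.5751 0.0988 0.02  ]
side yellow [358.8 369.2] [341 353  36  34 690] [ 0.5493 -0.0714  0.02  ]
side tab [300.3 315.2] [288 307  26  17 236] [0.5147 0.0064 0.09  ]
top yaw -0.1545941862352029
green 0.0 0.0
blue -1.5726387551021417e-05 -0.06793682954214658
yellow 0.0 -0.2410694360275032
side yaw -0.15053252731593394
green 0.0 0.0
blue -5.201874298762718e-05 -0.06773051637744848
yellow 0.0 -0.23988813431044176
tab -0.04590384863192594 -0.16807079730639113
```

View pics/crop.png

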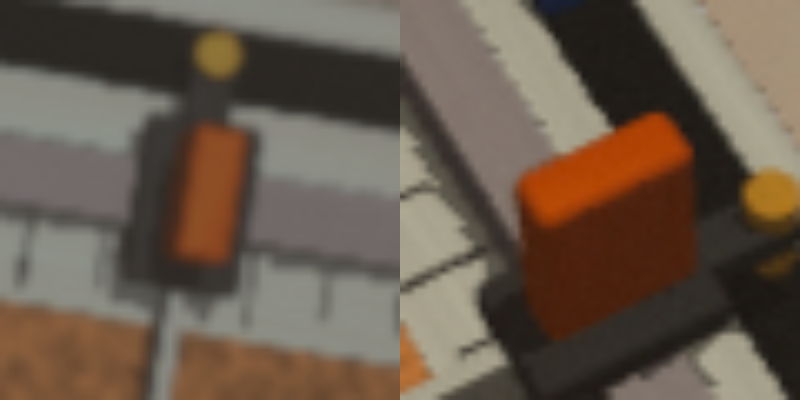

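The crops show the tab top's centre at about (371.2,289) in the top view and (300.6,315.4) in the side view. I'll triangulate it, then move to just short of the tab with the fingers shut.

```bash
cat >> h.py <<'E'
yaw=-0.1526; ex=np.array([np.cos(yaw),np.sin(yaw),0]);ey=np.array([-np.sin(yaw),np.cos(yaw),0])
G=np.array([.5846,.1658,0])
E
python3 - <<'E'
from h import *; import pickle
from rig import env, fingers, read_state, grab_frame
from scipy.spatial.transform import Rotation as Ro
d=pickle.load(open("f0.pkl","rb"))
a=ray(d["top"],(371.2,289),.09);b=ray(d["side"],(300.6,315.4),.09)
print(a,b)
for p in(a,b): print((p-G)@ex,(p-G)@ey)
t=(a+b)/2
# tool x along +ey or -ey, z down
best=None
for s in(1,-1):
    R=np.c_[s*ey,np.cross([0,0,-1],s*ey),[0,0,-1]]; q=Ro.from_matrix(R).as_quat()[[3,0,1,2]]
    p=t-ey*.045;p[2]=.16; j=env.ik(p,q); print(s,None if j is None else np.round(j,2))
    if j is not None and (best is None or abs(j[5])<abs(best[0][5])): best=(j,q,p)
j,q,p=best; fingers.gripper_to(0.0,20)
env.move_pose(p,q)
s=read_state();print(s["time"],s["ee_pos"],p,q,s["wrist_force"],s["gripper_width"])
np.save("q.npy",q);np.save("t.npy",t)
f=grab_frame("top");cv2.imwrite("pics/top1.png",f["pixels"][180:420,200:500])
f=grab_frame("wrist");cv2.imwrite("pics/wrist1.png",f["pixels"])
E
```

```text
[0.51249398 0.00658971 0.09      ] [0.51480923 0.00597772 0.09      ]
-0.04706678521398342 -0.168320865709355
-0.04468541304527975 -0.16857379777569517
1 [-0.2   0.12 -0.37  1.07  0.    1.52]
-1 [-0.2   0.12 -0.37  1.07  0.   -1.62]
3.0667 [ 0.50720938 -0.03898505  0.16021463] [ 0.50681122 -0.03819335  0.16      ] [0.         0.75894942 0.65114959 0.        ] [-0.31104501 -0.12465231 -0.8087928 ] 0.0019766517180015435
```

View pics/wrist1.png

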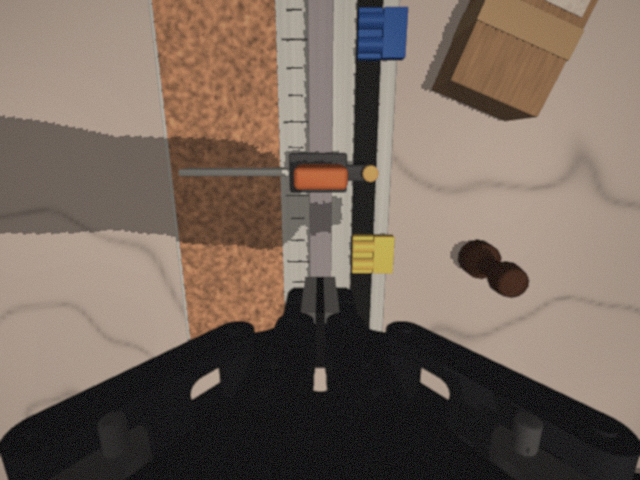

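The wrist view shows the shut fingers at (320,300) in line with the tab at (320,178), with the rail running straight up the image and blue ahead. I'll descend and push through blue in small logged steps.

```bash
python3 - <<'E'
from h import *
from rig import env, read_state
t=np.load("t.npy");q=np.load("q.npy")
def P(u,z=.06): p=t+ey*u;p[2]=z;return p
env.move_linear(P(-.045),q,.1)
f0=read_state()["wrist_force"]
env.move_linear(P(-.026),q,.06)
st=[.03,.065]+list(np.arange(.069,.106,.003))   # finger-centre u ; contact offset ~18mm
for u in st:
    env.move_linear(P(u-.0),q,.035 if u<.068 else .03)
    s=read_state(); print(f"{u:.3f} t{s['time']:.2f} u={(s['ee_pos']-t)@ey:.4f} F={(s['wrist_force']-f0)@ey:.2f} x={(s['ee_pos']-t)@ex:.4f}")
    if np.linalg.norm(s['wrist_force']-f0)>15: break
E
```

```text
0.030 t6.53 u=0.0301 F=0.55 x=-0.0002
0.065 t7.68 u=0.0651 F=-0.28 x=0.0002
0.069 t7.97 u=0.0687 F=-2.80 x=0.0002
0.072 t8.22 u=0.0715 F=-4.52 x=0.0002
0.075 t8.47 u=0.0756 F=-0.87 x=0.0001
0.078 t8.72 u=0.0786 F=0.20 x=-0.0003
0.081 t8.97 u=0.0813 F=0.13 x=-0.0001
0.084 t9.22 u=0.0842 F=0.87 x=-0.0000
0.087 t9.47 u=0.0862 F=-4.65 x=-0.0001
0.090 t9.72 u=0.0902 F=-2.06 x=-0.0000
0.093 t9.97 u=0.0938 F=0.27 x=0.0001
0.096 t10.22 u=0.0964 F=-0.90 x=0.0001
0.099 t10.47 u=0.0992 F=0.80 x=0.0000
0.102 t10.72 u=0.1022 F=0.07 x=0.0000
0.105 t10.97 u=0.1053 F=0.14 x=0.0000
```

Blue's crest came at u≈0.074 and its exit at u≈0.090, so its centre is at u≈0.082. Green's centre should be at u≈0.150, with the crest at about 0.142. I'll stop as soon as the force drops.

```bash
python3 - <<'E'
from h import *
from rig import env, read_state, grab_frame
t=np.load("t.npy");q=np.load("q.npy")
def P(u,z=.06): p=t+ey*u;p[2]=z;return p
f0=read_state()["wrist_force"]
env.move_linear(P(.131),q,.035)
pk=0
for u in np.arange(.134,.1485,.002):
    env.move_linear(P(u),q,.02)
    s=read_state(); F=-(s['wrist_force']-f0)@ey
    print(f"{u:.3f} t{s['time']:.2f} u={(s['ee_pos']-t)@ey:.4f} F={F:.2f}")
    pk=max(pk,F)
    if pk>3 and F<1.5 and u>.1425: break
env.move_linear(P(u-.05),q,.12); env.move_linear(P(u-.05,.16),q,.15)
env.dwell(.2);print(read_state()["time"])
f=grab_frame("wrist");cv2.imwrite("pics/wrist2.png",f["pixels"])
f=grab_frame("side")
for k in("green","blue"): print(k,ray(f,blob(f,*COL[k])[0],.02))
cv2.imwrite("pics/side2.png",f["pixels"])
E
```

```text
0.134 t12.16 u=0.1341 F=0.57
0.136 t12.41 u=0.1361 F=0.25
0.138 t12.66 u=0.1371 F=5.05
0.140 t12.91 u=0.1397 F=4.50
0.142 t13.16 u=0.1426 F=1.79
0.144 t13.41 u=0.1448 F=-0.28
14.9917
green [0.5873343  0.16122785 0.02      ]
blue [0.57501973 0.09877606 0.02      ]
```

View pics/wrist2.png

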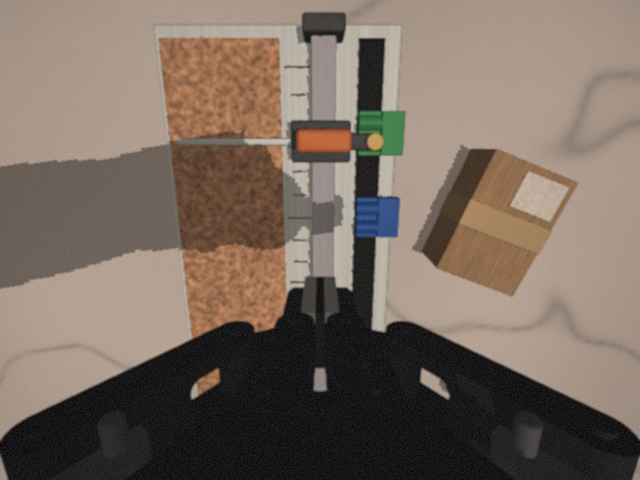

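View pics/side2.png

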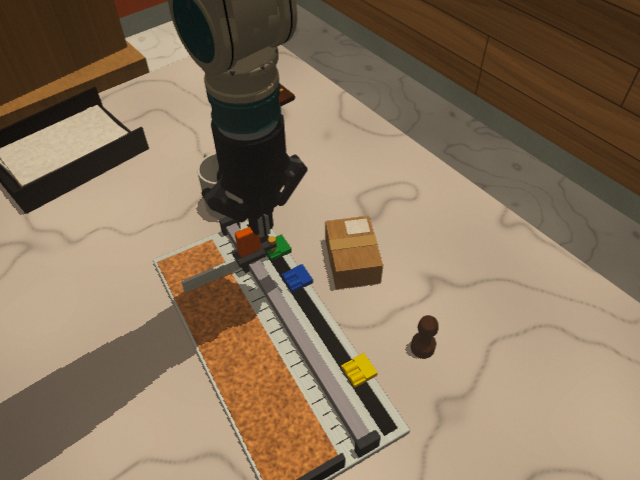

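The wrist view shows the tab at (323,140) and the pin at (375,141), level with green at (381,133). I'll check this numerically.

```bash
python3 - <<'E'
from h import *
from scipy.spatial.transform import Rotation as Ro
from rig import read_state, grab_frame
s=read_state(); T=np.eye(4);T[:3,:3]=Ro.from_quat(np.roll(s["eef_rot"],-1)).as_matrix();T[:3,3]=s["ee_pos"]
f=grab_frame("wrist"); W=np.linalg.inv(T@f["mount"])
g,_,_=blob(f,*COL["blue"]); b=ray(f,g,.02,W)
h=cv2.cvtColor(f["pixels"],cv2.COLOR_BGR2HSV)
c,st,_=blob(f,(0,185,100),(14,255,255),(285,115,360,165))
r=ray(f,c,.09,W); print(c,st,"tab",r,"blue",b,"tab-blue y",(r-b)@ey,"tab-green",(r-G)@ey, "pin", (ray(f,(375,141),.05,W)-b)@ey)
m=cv2.inRange(h,COL["green"][0],COL["green"][1]); ys=np.where(m.sum(1)>255*8)[0]
e=[ray(f,(395,y),.02,W) for y in (ys.min()-.5,ys.max()+.5)]; print("green extent mid-blue",((e[0]+e[1])/2-b)@ey,(e[0]-e[1])@ey)
E
```

```text
[343. 130.] [343 130   1   1   1] tab [0.55150475 0.17196881 0.09      ] blue [0.57404811 0.10111051 0.02      ] tab-blue y 0.06660808775200504 tab-green 0.0010663664698330397 pin 0.06081824890890499
green extent mid-blue 0.06700159362606736 0.03411698542696813
```

```bash
python3 - <<'E'
from h import *
from scipy.spatial.transform import Rotation as Ro
from rig import read_state, grab_frame
s=read_state(); T=np.eye(4);T[:3,:3]=Ro.from_quat(np.roll(s["eef_rot"],-1)).as_matrix();T[:3,3]=s["ee_pos"]
f=grab_frame("wrist"); W=np.linalg.inv(T@f["mount"])
c,st,r_=blob(f,(0,130,100),(14,255,255),(290,120,356,160)); print("tab px",c,st,r_)
p,sp,_=blob(f,(12,100,100),(25,255,255),(362,130,388,152)); print("pin px",p,sp)
for n,px,z in(("tab",c,.09),("pin",p,.05),("blue",blob(f,*COL["blue"])[0],.02),("greenmid",(382,133),.02)):
    w=ray(f,px,z,W);print(n,w.round(4),"y-green",((w-G)@ey).round(4),"x",((w-G)@ex).round(4))
fs=grab_frame("side")
c,st,_=blob(fs,(0,200,90),(14,255,255),(230,215,265,262)); w=ray(fs,c,.09); print("side tab",c,st,w,(w-G)@ey)
E
```

```text
tab px [322.45749614 140.45440495] [ 295  129   56   24 1294] ((322.5, 140.5), (23.0, 55.0), 90.0)
pin px [373.31441048 141.51091703] [365 134  17  17 229]
tab [0.5388 0.1679 0.09  ] y-green -0.0049 x -0.0456
pin [0.5749 0.1622 0.05  ] y-green -0.005 x -0.0091
blue [0.574  0.1011 0.02  ] y-green -0.0656 x -0.0007
greenmid [0.587  0.1673 0.02  ] y-green 0.0018 x 0.0021
side tab [243.67625899 232.94244604] [235 227  19  13 139] [0.53479313 0.16659559 0.09      ] -0.006784721666884578
```

The tab is about 5–7 mm short of green's centre: it's past the crest but hasn't snapped in. I'll nudge it on to u≈0.1495 in small steps and look again.

```bash
cat > look.py <<'E'
from h import *
from scipy.spatial.transform import Rotation as Ro
from rig import env, read_state, grab_frame
t=np.load("t.npy");q=np.load("q.npy")
def P(u,z=.06): p=t+ey*u;p[2]=z;return p
def look():
    s=read_state(); T=np.eye(4);T[:3,:3]=Ro.from_quat(np.roll(s["eef_rot"],-1)).as_matrix();T[:3,3]=s["ee_pos"]
    f=grab_frame("wrist"); W=np.linalg.inv(T@f["mount"]); cv2.imwrite("pics/wrist3.png",f["pixels"])
    m=cv2.inRange(cv2.cvtColor(f["pixels"],cv2.COLOR_BGR2HSV),*COL["green"]); ys=np.where(m.sum(1)>255*8)[0]
    g=(ray(f,(395,ys.min()-.5),.02,W)+ray(f,(395,ys.max()+.5),.02,W))/2
    c=blob(f,(0,130,100),(14,255,255),(280,90,366,180))[0]; w=ray(f,c,.09,W)
    print("tab px",c,"tab-green(wrist)",(w-g)@ey,"green vs G",(g-G)@ey)
    fs=grab_frame("side"); c=blob(fs,(0,200,90),(14,255,255),(225,210,265,262))[0]
    print("side tab-green",(ray(fs,c,.09)-G)@ey)
E
python3 - <<'E'
from look import *
look()
env.move_linear(P(.09),q,.15); env.move_linear(P(.138),q,.08)
f0=read_state()["wrist_force"]
for u in (.143,.145,.147,.1485,.1495):
    env.move_linear(P(u),q,.02)
    s=read_state(); F=-(s['wrist_force']-f0)@ey
    print(f"{u:.4f} t{s['time']:.2f} u={(s['ee_pos']-t)@ey:.4f} F={F:.2f}")
    if F>3: break
env.move_linear(P(.095),q,.12); env.move_linear(P(.095,.16),q,.15); env.dwell(.2)
look();print(read_state()["time"])
E
```

```text
tab px [321.99133858 140.62598425] tab-green(wrist) -0.006490270544307871 green vs G 0.0015923276732545543
side tab-green -0.006897012684072756
0.1430 t17.31 u=0.1429 F=-0.87
0.1450 t17.56 u=0.1450 F=-1.12
0.1470 t17.81 u=0.1471 F=-0.25
0.1485 t18.06 u=0.1486 F=-0.16
0.1495 t18.31 u=0.1496 F=0.05
tab px [323.50878533 130.45072574] tab-green(wrist) 0.00011476738858769327 green vs G 0.0016146719486063066
side tab-green 0.00029800759773118517
20.025
```

Both views now put the tab within 0.3 mm of green's centre. It moved further than the finger pushed it, so it snapped in. The robot is clear of everything.

```bash
python3 -c "
from rig import env
print(env.hand_in())"
```

```text
the job is handed in; nothing more can be done
None
```

The slider was pushed through blue and is seated in the green click stop (tab within about 0.3 mm of its centre in two camera views), the arm is clear of everything, and the job was handed in at about 20 s of the 38 s allowed.

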